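Set up a pinned board stack for first-article inspection

ROBOT

A 6-joint arm with a two-finger parallel gripper is mounted at the origin on the work surface. World frame = base frame: x ahead of the robot, y to its left, z up, the work surface at z = 0. Lengths are in m, angles in rad, forces in N, time in s.
With the tool pointing down it reaches from about 0.425 to 0.95 m from the base axis. Payload 3.5 kg.
Tool frame: the origin (TCP) lies between the finger pads; the fingertips stand 19 mm ahead of it and the grasp point (between the pads) is the TCP; z points along the fingers, x is the direction in which the jaws open and shut, and the axes are right-handed (so a half turn about z gives the same grasp; the last joint's range is limited). The gripper opens to 85 mm and grips with 20 to 120 N. Pads are 22 mm wide; open, the fingers measure 114 mm over their backs; the gripper's body (76 mm by 85 mm) begins 54 mm behind the grasp point. The pads swing forward as they close: fully open they stand 13 mm farther back than shut.
Start: joints at [1.11, 0.286, 1.577, -0, 1.279, -0.15], TCP at [0.206, 0.643, 0.25] pointing down, gripper open.
Joint ranges: [-2.77, 2.77], [-0.9, 2.22], [0.21, 2.48], [-1.53, 4.67], [0.24, 2.81], [-2.84, 2.84]. Speed limits (rad/s): [2.79, 2.79, 3.14, 3.14, 3.14, 3.14].

INTERFACE

Orientations are given as a 3x3 rotation matrix whose columns are the frame's x, y, z axes.
In Python, from rig import ctrl, optics gives the robot as it stands.
- The arm moves only by the shell command python3 -m inch 'ROWS' [OPENING]. ROWS is JSON, a list of rows, each a list of 4 numbers: the shift along the tool's x, y, z in units of 50 mm (1.0 is 50 mm), then the turn about the tool's z in units of 6 degrees (1.0 is 6 degrees). In form: [[tx, ty, tz, spin], ...]. A call has 1 to 12 rows; each row is the pose to reach, as a shift and turn from the pose commanded when the call began, along the tool's axes at that moment; what a row does not reach only later rows make up. A row lasts 1/10 s, in which the tool goes at most 50 mm and 8.59 degrees, less where a joint would pass 70% of its speed; a pose out of reach is approached as far as the arm can. A call with a gripper value outside its range is refused whole. OPENING is the finger opening in mm, from 0 to 85.4, set as the call begins (- or left out, the last holds). The fingers move at their own pace and stop on an object; the grip force is fixed at half the most. Time passes only in rows, so rows that repeat a pose let the fingers close. It gives the time, the measured TCP pose, the force and the opening at its end, in the units of the state.
- ctrl.observe(): the state, without advancing time (a new reading comes with each control period).
- optics.camera(name): name is "side" or "top" or "wrist"; returns the picture (480x640x3 uint8, red, green, blue); there is no depth.
- optics.calibration(name): a dict with "fx", "fy", "cx", "cy" (pixels), "R" (3x3) and "t" (3): a world point X has camera coordinates R X + t. Camera axes: x right, y down, z forward; pixel columns grow to the right and rows downward; lengths in m; the calibration is good to about 2 mm. A picture is of the moment at which its call begins: read the wrist's pose just before it. calibration takes no time and is no camera call; for the wrist camera it gives the pose at the moment of the call.
- ctrl.close_job(): hands the job in, once; it reports no verdict.
The state is a dict: "t": time; "joint_pos": joint angles; "joint_velocities": joint speeds; "tau": joint torques, N m; "tcp_pos": TCP position; "tcp_rot": TCP orientation; "force": force on the tool from outside, world axes, zero at the start; "torque": the same for the moment, N m; "width": finger opening in m.
Only numpy, scipy, OpenCV 4.12 (cv2) and the standard library are available. Lean on these libraries where they do the work, as an engineer would, in place of code of your own. Each camera call takes 0.05 s, during which the arm holds its last target.

TASK

First take the cleaning roller off the light plate and stand it, centred and lined up lengthwise, on its blue pad; then lay the pinned circuit-board stack flat on the middle of the light plate, lengths in line (either way round). Hold the stack down with the brass weight on its copper disc and the steel weight on its silver disc, and last of all stand the loupe on the white ring between them. Leave the little white bottle with the blue cap and the red pot with the yellow lid where they are, everything upright.

Things in the scene. Friction and masses are not known exactly. Their poses are not given: they have to be found in the camera images.
- light_plate: Fixed light plate: white glowing face in a black rim, 180 x 90 mm, top 10 mm above the table. Origin at the centre of its underside (on the table), x along the 180 mm length, z up.
- pad: Fixed blue pad for the roller, 130 x 80 mm, top 6 mm above the table. Origin at the centre of its underside, x along the 130 mm length, z up.
- roller_grip (a point): Hand cleaning roller, standing on the light plate at the start, parallel to it within about 15 degrees: purple roller in a black frame (100 mm along x, 36 mm along y, 48 mm high, flat feet; it does not roll) with an upright black round handle, 24 mm in diameter, from 48 to 118 mm above its feet. This point is on the handle's axis, 88 mm above its feet; x along the roller, z up. 0.22 kg.
- board_mid (a point): Pinned stack of green circuit boards on a brown backing, one rigid block 140 (x) x 50 (y) x 14 (z) mm, 0.15 kg. On its top: a copper-coloured disc 34 mm in diameter centred 48 mm towards +x, a silver disc of the same size 48 mm towards -x, and a white ring 42 mm in diameter at the centre. This point is the block's centre, 7 mm above its underside; z up.
- brass_weight_mid (a point): Brass (golden) cylinder weight with a small black dot on top, standing, 28 mm in diameter, 36 mm high, 0.15 kg. This point is its centre, 18 mm above its foot.
- steel_weight_mid (a point): Steel (silver-grey) cylinder weight with a small black dot on top, standing, 28 mm in diameter, 36 mm high, 0.15 kg. This point is its centre, 18 mm above its foot.
- loupe_mid (a point): Black loupe, standing cylinder 36 mm in diameter, 44 mm high, white band near the top, pale-blue lens on top, 0.06 kg. This point is its centre, 22 mm above its foot.
- bottle_mid (a point): Bystander: white bottle with blue cap, 24 mm in diameter, 54 mm high, loose on the table; point half-way up. Not to be disturbed.
- pot_mid (a point): Bystander: red pot with yellow lid, 28 mm in diameter, 38 mm high, loose on the table; point half-way up. Not to be disturbed.
There are look-alikes about, which are no part of the job. What is shaped like the part that bears roller_grip but turquoise is not meant.

How it is judged:
On the way, in this order (a step that is already met when the one before it is completed fails the run):
1. the roller stands released on its blue pad (x of roller_grip in the frame of pad between -0.015 and 0.015 m and y of roller_grip in the frame of pad between -0.015 and 0.015 m and z of roller_grip in the frame of pad between 0.088 and 0.1 m and angle between roller_grip's own z axis and vertical below 0.12 rad and angle between the x axis of roller_grip and the x axis of pad, either way round below 0.2 rad and contact force between the fingers and roller below 0.05 N and linear speed of roller below 0.02 m/s and angular speed of roller below 0.2 rad/s), for 0.2 s.
2. the board stack lies released on the light plate (x of board_mid in the frame of light_plate between -0.012 and 0.012 m and y of board_mid in the frame of light_plate between -0.012 and 0.012 m and z of board_mid in the frame of light_plate between 0.012 and 0.022 m and angle between board_mid's own z axis and vertical below 0.12 rad and angle between the x axis of board_mid and the x axis of light_plate, either way round below 0.15 rad and contact force between the fingers and board below 0.05 N and linear speed of board below 0.02 m/s and angular speed of board below 0.2 rad/s), for 0.2 s.
3. the brass weight stands on the copper disc and the steel weight on the silver disc (x of brass_weight_mid in the frame of board_mid between 0.037 and 0.059 m and y of brass_weight_mid in the frame of board_mid between -0.011 and 0.011 m and z of brass_weight_mid in the frame of board_mid between 0.02 and 0.03 m and angle between each of brass_weight_mid, steel_weight_mid's own z axis and vertical below 0.12 rad and x of steel_weight_mid in the frame of board_mid between -0.059 and -0.037 m and y of steel_weight_mid in the frame of board_mid between -0.011 and 0.011 m and z of steel_weight_mid in the frame of board_mid between 0.02 and 0.03 m and contact force between the fingers and brass_weight below 0.05 N and contact force between the fingers and steel_weight below 0.05 N), for 0.2 s.
4. the loupe stands on the white ring between the weights (x of loupe_mid in the frame of board_mid between -0.011 and 0.011 m and y of loupe_mid in the frame of board_mid between -0.011 and 0.011 m and z of loupe_mid in the frame of board_mid between 0.024 and 0.034 m and angle between loupe_mid's own z axis and vertical below 0.12 rad and contact force between the fingers and loupe below 0.05 N), for 0.2 s.
At the end, for the whole second after the job is handed in: Roller on the blue pad (15 mm, 0.2 rad), board stack on the light plate (12 mm, 0.15 rad, either way round), brass weight on the copper disc, steel on the silver disc, loupe on the white ring (11 mm along each board axis); all upright within 0.12 rad, released, at rest (x of roller_grip in the frame of pad between -0.015 and 0.015 m and y of roller_grip in the frame of pad between -0.015 and 0.015 m and z of roller_grip in the frame of pad between 0.088 and 0.1 m and angle between each of roller_grip, board_mid, brass_weight_mid, steel_weight_mid, loupe_mid's own z axis and vertical below 0.12 rad and angle between the x axis of roller_grip and the x axis of pad, either way round below 0.2 rad and x of board_mid in the frame of light_plate between -0.012 and 0.012 m and y of board_mid in the frame of light_plate between -0.012 and 0.012 m and z of board_mid in the frame of light_plate between 0.012 and 0.022 m and angle between the x axis of board_mid and the x axis of light_plate, either way round below 0.15 rad and x of brass_weight_mid in the frame of board_mid between 0.037 and 0.059 m and y of brass_weight_mid in the frame of board_mid between -0.011 and 0.011 m and z of brass_weight_mid in the frame of board_mid between 0.02 and 0.03 m and x of steel_weight_mid in the frame of board_mid between -0.059 and -0.037 m and y of steel_weight_mid in the frame of board_mid between -0.011 and 0.011 m and z of steel_weight_mid in the frame of board_mid between 0.02 and 0.03 m and x of loupe_mid in the frame of board_mid between -0.011 and 0.011 m and y of loupe_mid in the frame of board_mid between -0.011 and 0.011 m and z of loupe_mid in the frame of board_mid between 0.024 and 0.034 m and linear speed of each of roller, board, brass_weight, steel_weight, loupe below 0.02 m/s and angular speed of each of roller, board, brass_weight, steel_weight, loupe below 0.2 rad/s); the robot touches nothing.
It fails at once if the white bottle or the red pot is moved by more than 20 mm or tipped (distance of any of bottle_mid, pot_mid from where it was at the start of the episode above 0.02 m or angle between any of bottle_mid, pot_mid's own z axis and vertical above 0.4 rad).
It also fails if it takes over 118 s, if anything falls off the work surface, if the arm or the gripper's body presses on something with over 40 N, if the wrist force passes 120 N, or if a joint passes its speed limit or range.

## Working session

There is one attempt and no reset: what is moved stays moved. The work goes in short steps, Python scripts to look and compute and a shell command to move; the robot and the scene stay as the last step left them, time stands still between calls to the robot, and variables do not carry over. Pictures are saved under pics/ and viewed, and the job is handed in when it is done.

```bash
ls; mkdir -p pics; python3 - <<'E'
from rig import ctrl, optics
import cv2
s=ctrl.observe(); print({k:s[k] for k in('t','tcp_pos','tcp_rot','width','force')})
for n in('top','side','wrist'):
    c=optics.calibration(n); print(n,c)
    cv2.imwrite(f'pics/a_{n}.png',cv2.cvtColor(optics.camera(n),cv2.COLOR_RGB2BGR))
E
```

```text
pics
{'t': 0.0, 'tcp_pos': array([0.20613713, 0.64211138, 0.24893774]), 'tcp_rot': array([[ 3.05844512e-01,  9.52080892e-01, -1.05284516e-03],
       [ 9.52078632e-01, -3.05846115e-01, -2.10552319e-03],
       [-2.32663699e-03, -3.58428662e-04, -9.99997229e-01]]), 'width': 0.08555271247402438, 'force': array([ 0.03106204,  0.4097472 , -0.14846063])}
top {'fx': 542.2509410896972, 'fy': 542.2509410896972, 'cx': 318.74082159610924, 'cy': 238.02077860569162, 'R': array([[-0.02560048, -0.99952154,  0.01735818],
       [-0.99540164,  0.02388398, -0.09276386],
       [ 0.0923049 , -0.01965316, -0.99553682]]), 't': array([-0.06410754,  0.51678719,  1.16919969])}
side {'fx': 519.1019710294447, 'fy': 519.1019710294447, 'cx': 311.2823192330116, 'cy': 241.0779098646526, 'R': array([[-0.9713114 , -0.23769065, -0.00757042],
       [-0.15961125,  0.67518122, -0.72017677],
       [ 0.17629069, -0.69830758, -0.69374932]]), 't': array([0.49688185, 0.19240272, 0.86256073])}
wrist {'fx': 391.35595261158255, 'fy': 391.35595261158255, 'cx': 316.2216534917762, 'cy': 240.33745034289007, 'R': array([[ 0.30514586,  0.9523006 , -0.00309369],
       [ 0.91429566, -0.29205618,  0.28065393],
       [ 0.26636337, -0.08846893, -0.95980404]]), 't': array([-0.6731721 , -0.03703277,  0.37999103])}
```

View pics/a_top.png

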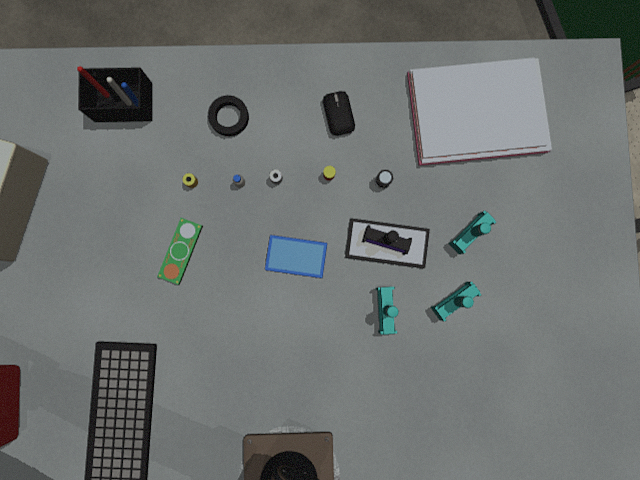

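View pics/a_side.png

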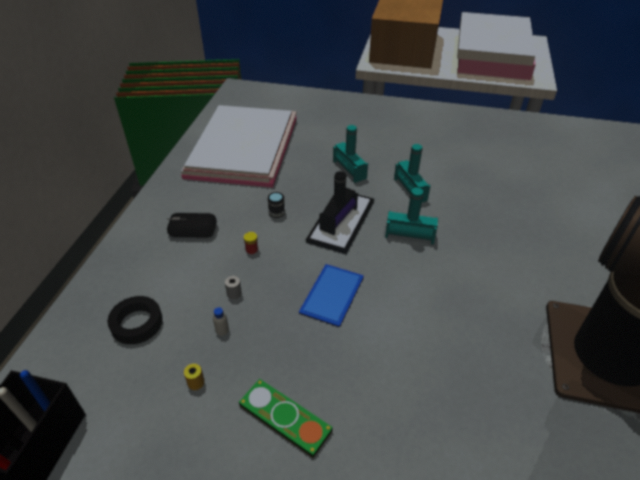

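View pics/a_wrist.png

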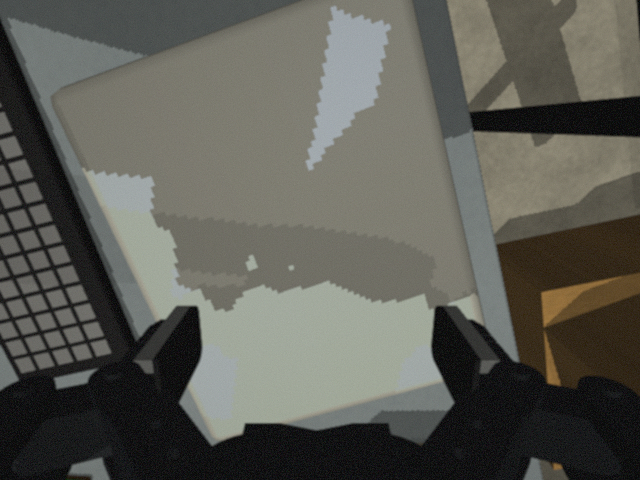

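The top view shows the purple and black roller on the light plate at about (388,240), and the pad at (296,256). The board is at (180,252), with copper at (171,271) and silver at (187,231). Also visible are brass (190,180), bottle (238,180), steel (276,177), pot (330,173) and loupe (385,178). The three turquoise rollers at (388,310), (457,300) and (473,232) are decoys. The roller meant is the black and purple one, because it stands on the plate. Next I'll measure these and make an enlarged crop.

```bash
cat > h.py <<'E'
import numpy as np, cv2
from rig import ctrl, optics
def ray(c,u,v):
    d=np.array([(u-c['cx'])/c['fx'],(v-c['cy'])/c['fy'],1.]); R=np.array(c['R']); 
    return -R.T@np.array(c['t']), R.T@d
def cast(c,u,v,z):
    o,d=ray(c,u,v); return o+d*(z-o[2])/d[2]
def tri(c1,p1,c2,p2):
    o1,d1=ray(c1,*p1);o2,d2=ray(c2,*p2)
    s=np.linalg.lstsq(np.c_[d1,-d2],o2-o1,rcond=None)[0]
    a=o1+d1*s[0];b=o2+d2*s[1]; return (a+b)/2,np.linalg.norm(a-b)
def proj(c,X):
    p=np.array(c['R'])@np.array(X)+np.array(c['t']); return c['fx']*p[0]/p[2]+c['cx'],c['fy']*p[1]/p[2]+c['cy']
def blobs(mask,amin=15):
    n,l,s,ce=cv2.connectedComponentsWithStats(mask.astype(np.uint8)*255)
    return [(ce[i].round(1),s[i,4],l==i) for i in range(1,n) if s[i,4]>=amin]
def snap(n,name=None):
    c=optics.calibration(n); im=optics.camera(n)
    if name: cv2.imwrite(f'pics/{name}.png',cv2.cvtColor(im,cv2.COLOR_RGB2BGR))
    return c,im
def hsv(im): 
    h=cv2.cvtColor(im,cv2.COLOR_RGB2HSV).astype(int); return h[...,0],h[...,1],h[...,2]
E
python3 - <<'E'
from h import *
im=cv2.imread('pics/a_top.png'); 
c=optics.calibration('top')
cv2.imwrite('pics/b1.png',cv2.resize(im[205:345,340:500],None,fx=4.5,fy=4.2,interpolation=cv2.INTER_CUBIC))
cv2.imwrite('pics/b2.png',cv2.resize(im[150:290,150:410],None,fx=3,fy=3,interpolation=cv2.INTER_CUBIC))
rgb=im[...,::-1].copy();H,S,V=hsv(rgb)
m={'blue':(H>100)&(H<125)&(S>120),'green':(H>45)&(H<75)&(S>100),'yellow':(H>20)&(H<34)&(S>120),'orange':(H<18)&(S>130)&(V>100),'dark':(V<60),'purple':(H>125)&(H<155)&(S>50)}
for k,x in m.items():
    for ce,a,_ in blobs(x,8):
        if 150<ce[0]<440 and 150<ce[1]<300: 
            r=cv2.minAreaRect(np.argwhere(_)[:,::-1].astype(np.float32)); print(k,ce,a,np.round(r[0],1),np.round(r[1],1),round(r[2],1),cast(c,*ce,0.0).round(3))
E
```

```text
blue [236.6 178. ] 44 [236.5 178. ] [6. 7.] 90.0 [0.658 0.105 0.   ]
blue [295.7 256.8] 562 [295.5 256.2] [58.  35.4] 8.1 [ 0.476 -0.025  0.   ]
green [179.9 252.1] 633 [179.5 251.1] [23.3 64. ] 21.6 [0.493 0.233 0.   ]
green [179.2 250.5] 194 [179.  250.5] [14.8 14.8] 45.0 [0.497 0.235 0.   ]
yellow [329.  171.8] 111 [329. 172.] [12. 10.] 90.0 [ 0.668 -0.105  0.   ]
yellow [189.  179.4] 94 [189.  179.5] [12.  10.6] 45.0 [0.657 0.212 0.   ]
orange [171.  270.7] 158 [171.  270.5] [13. 14.] 90.0 [0.452 0.253 0.   ]
dark [382.2 180.9] 108 [383.8 178.8] [14.8 18.4] 45.0 [ 0.644 -0.225  0.   ]
dark [275.3 175.1] 13 [275.3 175.2] [3.5 2.8] 45.0 [0.663 0.017 0.   ]
dark [327.5 177.9] 19 [327.7 177.7] [10.2  3.5] 11.3 [ 0.654 -0.101  0.   ]
dark [188.4 178.6] 15 [188.5 178.5] [3. 3.] 90.0 [0.659 0.214 0.   ]
dark [276.3 181.8] 24 [275.7 181.8] [ 4.7 11. ] 84.8 [0.648 0.015 0.   ]
dark [191.9 185.6] 16 [191.8 186. ] [2.6 9.2] 74.1 [0.643 0.206 0.   ]
dark [239.5 185.9] 14 [239.5 186. ] [2. 7.] 90.0 [0.64  0.099 0.   ]
dark [384.3 244.7] 661 [386.8 243.2] [81.  40.2] 7.8 [ 0.499 -0.224  0.   ]
dark [387.2 239.4] 667 [387.1 238.7] [46.9 19.5] 17.6 [ 0.511 -0.231  0.   ]
purple [384.6 245.1] 122 [385.1 245.2] [40.8  3.4] 17.1 [ 0.498 -0.225  0.   ]
```

View pics/b1.png

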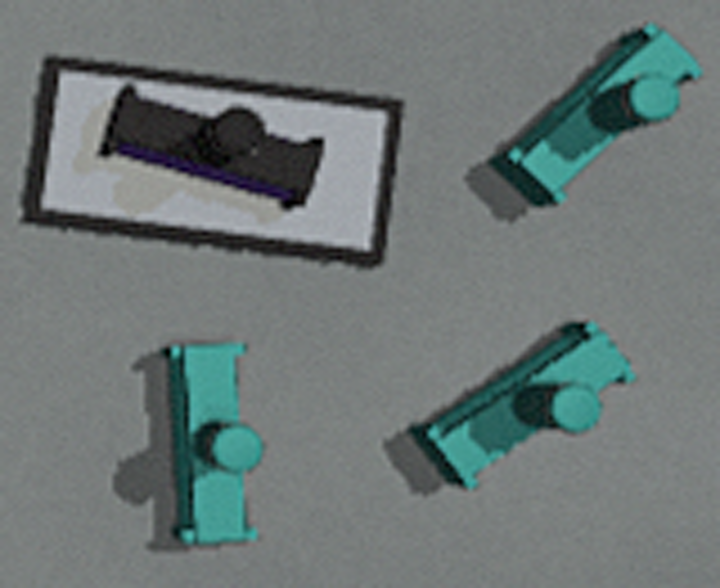

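View pics/b2.png

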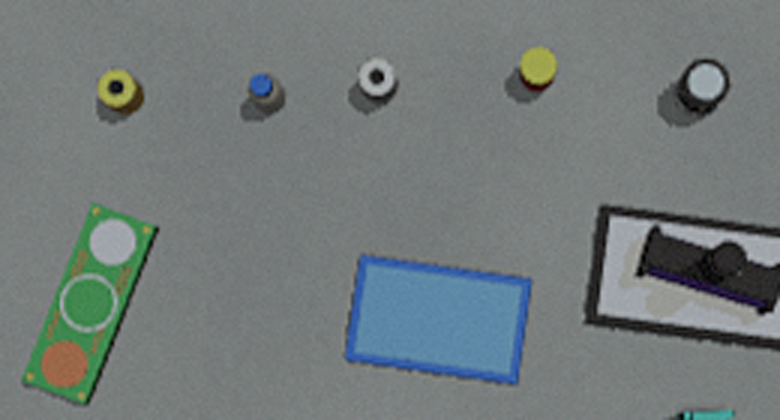

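The enlarged crop confirms it: the black-framed roller with the purple strip stands on the light plate, and the other three are turquoise. Now for the exact geometry.

```bash
cat > meas.py <<'E'
from h import *
def rectpts(mask,c,z):
    cn=max(cv2.findContours(mask.astype(np.uint8),cv2.RETR_EXTERNAL,cv2.CHAIN_APPROX_NONE)[0],key=cv2.contourArea)
    w=np.array([cast(c,*p[0],z)[:2] for p in cn]).astype(np.float32)*1000
    (cx,cy),(a,b),ang=cv2.minAreaRect(w)
    if a<b: a,b,ang=b,a,ang+90
    return np.round([cx,cy,a,b,((ang+90)%180)-90],1)
E
python3 - <<'E'
from meas import *
im=cv2.imread('pics/a_top.png'); c=optics.calibration('top')
rgb=im[...,::-1].copy();H,S,V=hsv(rgb)
def win(m,x0,x1,y0,y1):
    o=np.zeros_like(m);o[y0:y1,x0:x1]=m[y0:y1,x0:x1];return o
print('pad',rectpts(win((H>90)&(H<125)&(S>80),255,340,225,290),c,.006))
print('plate',rectpts(win((V<70),340,435,212,275),c,.010))
print('board',rectpts(win((H>40)&(H<80)&(S>80),150,215,210,295),c,.014))
co=blobs(win((H<18)&(S>100)&(V>100),150,215,210,295))[0][0]
print('copper',co,cast(c,*co,.0145).round(4))
for b in blobs(win((S<40)&(V>140),170,210,215,250)): print('silver',b[:2],cast(c,*b[0],.0145).round(4))
b=[b for b in blobs(win((V<70),355,420,222,258),30)]
r=max(b,key=lambda q:q[1]); 
print('roller?',r[0],r[1],cast(c,392.9,236,.128).round(4))
for n,px,z in(('brass',(188.4,178.6),.036),('steel',(275.3,175.1),.036),('loupe',(340,0),0)):
    print(n,cast(c,*px,z).round(4))
m=win((V<70),370,400,160,195)
for b in blobs(win((S<60)&(V>120),370,400,165,190),10):print('lens',b[:2],cast(c,*b[0],.044).round(4))
for n,p,z in(('bottle cap',(236.6,178),.054),('pot lid',(329,171.8),.038)):print(n,cast(c,*p,z).round(4))
cv2.imwrite('pics/c1.png',cv2.resize(im[215:270,345:435],None,fx=8,fy=8,interpolation=cv2.INTER_NEAREST))
E
```

```text
pad [477.7 -24.8 129.5  80.1  80.4]
plate [ 501.2 -228.6  180.3   90.2   80.8]
board [495.1 230.8 139.9  52.  -21.8]
copper [171. 271.] [0.451  0.2494 0.0145]
silver (array([187. , 230.2]), np.int32(180)) [0.5404 0.2141 0.0145]
silver (array([175. , 243.7]), np.int32(16)) [0.511  0.2405 0.0145]
roller? [387.1 239.7] 713 [ 0.506  -0.2244  0.128 ]
brass [0.6517 0.2058 0.036 ]
steel [0.6553 0.0154 0.036 ]
loupe [ 1.0764 -0.1416  0.    ]
lens (array([387.1, 174. ]), np.int32(350)) [ 0.6507 -0.2301  0.044 ]
lens (array([384.9, 176.8]), np.int32(106)) [ 0.6446 -0.2251  0.044 ]
bottle cap [0.647 0.098 0.054]
pot lid [ 0.6597 -0.103   0.038 ]
```

View pics/c1.png

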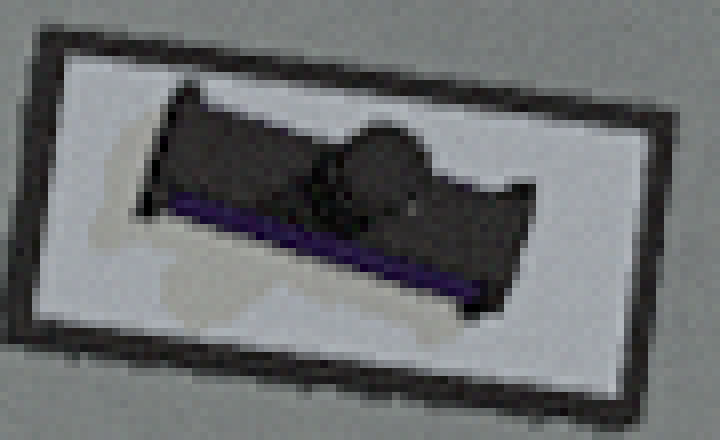

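```bash
cat > to.py <<'E'
import sys; from h import *
s=ctrl.observe(); p=s['tcp_pos'];R=s['tcp_rot']; yaw=np.degrees(np.arctan2(R[1,0],R[0,0]))
print('t',round(s['t'],2),'p',p.round(4),'yaw',yaw.round(1),'w',round(s['width'],4),'q6',s['joint_pos'][5].round(2),'F',s['force'].round(1))
for a in sys.argv[1:]:
    v=[float(q) for q in a.split(',')]
    d=R.T@(np.array(v[:3])-p)/.05; print(a,'->',d.round(2),'spin',round(-((v[3]-yaw+180)%360-180)/6,2) if len(v)>3 else 0)
E
python3 to.py .47,.25,.25,72.2 .5055,-.2246,.21,72.2
```

```text
t 0.15 p [0.2062 0.6422 0.2492] yaw 72.2 w 0.085 q6 -0.15 F [ 0.6  0.1 -0.2]
.47,.25,.25,72.2 -> [-5.86  7.42 -0.01] spin -0.0
.5055,-.2246,.21,72.2 -> [-14.67  11.     0.81] spin -0.0
```

```bash
python3 -m inch '[[-1,1.3,0,0],[-2,2.6,0,0],[-3,3.9,0,0],[-4,5.2,0,0],[-5,6.4,0,0],[-5.86,7.42,0,0],[-7,8,0,0],[-8,8.5,0,0],[-9,9,0,0],[-10,9.3,0,0],[-11,9.6,0,0],[-12,10,0,0]]' 50 && python3 to.py .5055,-.2246,.21,72.2
```

```text
t: 1.35
tcp_pos: [0.4653, 0.1083, 0.2502]
tcp_rot: [[0.306, 0.952, 0.0], [0.952, -0.306, 0.0], [0.0, 0.0, -1.0]]
force: [1.8, 0.6, 0.6]
width: 0.0499
t 1.35 p [0.4653 0.1083 0.2502] yaw 72.2 w 0.0499 q6 -1.24 F [1.8 0.6 0.6]
.5055,-.2246,.21,72.2 -> [-6.09  2.8   0.8 ] spin 0.0
```

```bash
python3 -m inch '[[-0.9,0.4,0,0],[-1.8,0.8,0,0],[-2.7,1.2,0,0],[-3.6,1.6,0,0],[-4.5,2,0,0],[-5.4,2.4,0.4,0],[-6.09,2.8,0.8,0],[-6.09,2.8,0.8,0],[-6.09,2.8,0.8,0],[-6.09,2.8,0.8,0],[-6.09,2.8,0.8,0]]' && python3 to.py .5055,-.2246,.21,72.2; python3 -c "
from h import *
snap('wrist','d1')
c=optics.calibration('wrist');print(proj(c,[.5055,-.2246,.128]))"
```

```text
t: 2.45
tcp_pos: [0.5059, -0.2214, 0.2114]
tcp_rot: [[0.304, 0.953, 0.001], [0.953, -0.304, -0.001], [-0.0, 0.002, -1.0]]
force: [-0.4, -0.3, -0.5]
width: 0.0501
t 2.45 p [ 0.5059 -0.2214  0.2114] yaw 72.3 w 0.0501 q6 -1.86 F [-0.4 -0.3 -0.5]
.5055,-.2246,.21,72.2 -> [-0.06  0.01  0.03] spin 0.01
(np.float64(311.61943247016745), np.float64(259.5546056218054))
```

View pics/d1.png

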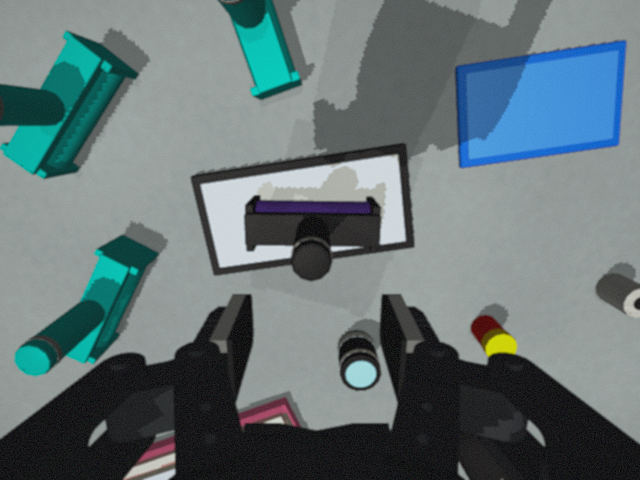

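The handle top appears at (311,258), against a prediction of (311.6,259.6). The roller's edges lie parallel to the tool x axis. I'll descend and grip.

```bash
python3 to.py .5055,-.2246,.098,72.3; python3 - <<'E'
from meas import *
c=optics.calibration('wrist');im=cv2.imread('pics/d1.png')[...,::-1].copy();H,S,V=hsv(im)
m=(H>90)&(H<125)&(S>120);m[200:]=0;m[:,:440]=0
print('pad',rectpts(m,c,.006))
m=((V<75));q=np.zeros_like(m);q[140:276,185:415]=m[140:276,185:415];print('plate',rectpts(q,c,.010))
E
python3 -m inch '[[-0.04,0,0.9,0],[-0.04,0.01,1.7,0],[-0.04,0.01,2.26,0],[-0.04,0.01,2.26,0],[-0.04,0.01,2.26,0],[-0.04,0.01,2.26,0]]' && python3 to.py .5055,-.2246,.098,72.3
```

```text
t 2.5 p [ 0.5059 -0.2214  0.2114] yaw 72.3 w 0.0507 q6 -1.86 F [ 0.3 -0.2  0.1]
.5055,-.2246,.098,72.3 -> [-0.06  0.01  2.27] spin -0.0
pad [477.6 -27.1 129.3  78.9  80.5]
plate [ 508.7 -231.8  178.4  104.    80.9]
t: 3.1
tcp_pos: [0.507, -0.2251, 0.1001]
tcp_rot: [[0.305, 0.952, 0.004], [0.952, -0.305, -0.003], [-0.001, 0.005, -1.0]]
force: [0.2, 0.6, 0.3]
width: 0.0502
t 3.1 p [ 0.507  -0.2251  0.1001] yaw 72.2 w 0.0502 q6 -1.86 F [0.2 0.6 0.3]
.5055,-.2246,.098,72.3 -> [ 0.   -0.03  0.04] spin -0.01
```

```bash
python3 -m inch '[[0,0,0,0],[0,0,0,0],[0,0,0,0],[0,0,0,0],[0,0,0,0],[0,0,0,0],[0,0,-0.3,0],[0,0,-1,0],[0,0,-1,0],[0,0,-1,0]]' 5 && python3 to.py .4777,-.026,.15,80.5; python3 -c "
from h import *
snap('wrist','d2')"
```

```text
t: 4.1
tcp_pos: [0.5056, -0.2248, 0.1482]
tcp_rot: [[0.306, 0.952, 0.001], [0.952, -0.306, -0.001], [-0.001, 0.002, -1.0]]
force: [0.1, 0.6, -2.6]
width: 0.0225
t 4.1 p [ 0.5056 -0.2248  0.1482] yaw 72.2 w 0.0225 q6 -1.86 F [ 0.1  0.6 -2.6]
.4777,-.026,.15,80.5 -> [ 3.62 -1.75 -0.04] spin -1.39
```

View pics/d2.png

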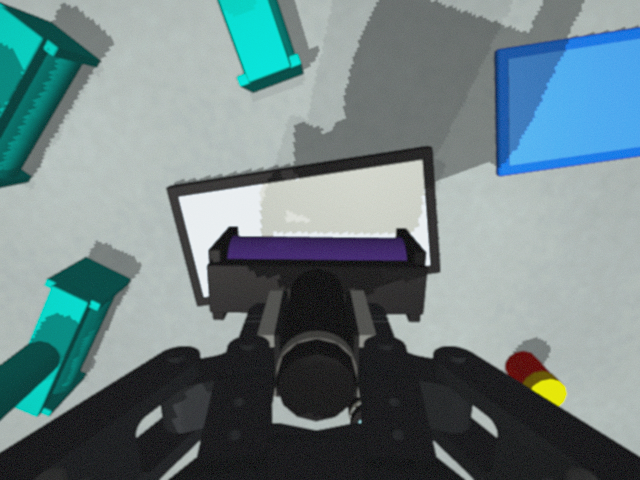

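The roller is held upright, with its frame edges horizontal at rows 265 to 315 of the wrist image. Moving it to the pad.

```bash
python3 -m inch '[[0.6,-0.3,0,-0.2],[1.2,-0.6,0,-0.5],[1.9,-0.9,0,-0.8],[2.6,-1.25,0,-1.1],[3.2,-1.55,0,-1.39],[3.62,-1.75,0,-1.39],[3.62,-1.75,0,-1.39],[3.62,-1.75,0,-1.39],[3.62,-1.75,0,-1.39],[3.62,-1.75,0,-1.39]]' && python3 to.py .4777,-.026,.098,80.5; python3 -c "
from h import *
snap('wrist','d3')"
```

```text
t: 5.15
tcp_pos: [0.4775, -0.0263, 0.147]
tcp_rot: [[0.166, 0.986, -0.001], [0.986, -0.166, -0.0], [-0.0, -0.001, -1.0]]
force: [-0.2, -0.1, -1.9]
width: 0.0224
t 5.15 p [ 0.4775 -0.0263  0.147 ] yaw 80.5 w 0.0224 q6 -1.67 F [-0.2 -0.1 -1.9]
.4777,-.026,.098,80.5 -> [0.01 0.   0.98] spin -0.01
```

View pics/d3.png

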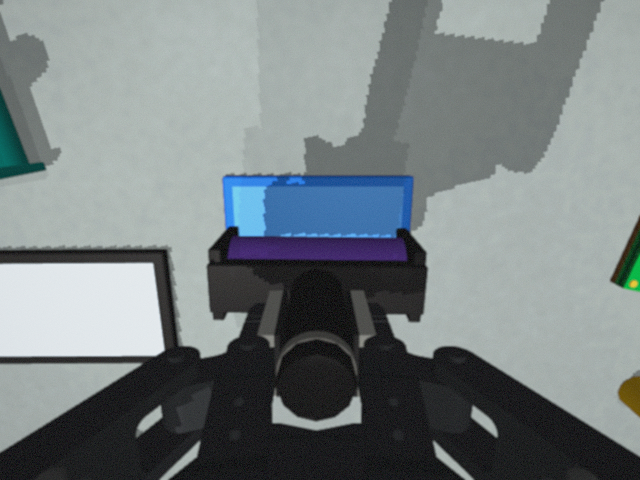

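Pad and roller are centred on the same columns: the pad spans 223–413 and the roller 209–426. They are also parallel. Lowering, then releasing.

```bash
python3 -m inch '[[0,0,0.5,0],[0,0,0.8,0],[0,0,0.95,0],[0,0,1,0],[0,0,1.02,0],[0,0,1.04,0],[0,0,1.04,0],[0,0,1.04,0]]' && python3 to.py
```

```text
t: 6.0
tcp_pos: [0.4779, -0.0255, 0.0959]
tcp_rot: [[0.164, 0.986, 0.001], [0.986, -0.164, -0.0], [-0.0, 0.001, -1.0]]
force: [-0.0, 0.6, -2.6]
width: 0.0227
t 6.0 p [ 0.4779 -0.0255  0.0959] yaw 80.5 w 0.0227 q6 -1.67 F [-0.   0.6 -2.6]
```

```bash
python3 -m inch '[[0,0,0.02,0],[0,0,0.04,0],[0,0,0.04,0]]' && python3 to.py
```

```text
t: 6.3
tcp_pos: [0.4784, -0.0254, 0.0954]
tcp_rot: [[0.164, 0.986, 0.001], [0.986, -0.164, -0.0], [0.0, 0.001, -1.0]]
force: [-2.3, 2.1, 7.2]
width: 0.0225
t 6.3 p [ 0.4784 -0.0254  0.0954] yaw 80.5 w 0.0225 q6 -1.67 F [-2.3  2.1  7.2]
```

Contact: the force now pushes upward. Open to about 50 mm, then rise.

```bash
python3 -m inch '[[0,0,0,0],[0,0,0,0],[0,0,0,0],[0,0,-0.3,0],[0,0,-1,0],[0,0,-2,0],[0,0,-3,0],[0,0,-3,0],[0,0,-3,0]]' 55 && python3 to.py .495,.231,.2,68.2; python3 -c "
from h import *
snap('wrist','e1');snap('top','e2')"
```

```text
t: 7.2
tcp_pos: [0.4782, -0.0257, 0.2449]
tcp_rot: [[0.165, 0.986, 0.004], [0.986, -0.165, -0.001], [-0.0, 0.004, -1.0]]
force: [-0.5, -0.4, -0.9]
width: 0.0549
t 7.2 p [ 0.4782 -0.0257  0.2449] yaw 80.5 w 0.0549 q6 -1.67 F [-0.5 -0.4 -0.9]
.495,.231,.2,68.2 -> [ 5.12 -0.52  0.89] spin 2.06
```

View pics/e1.png

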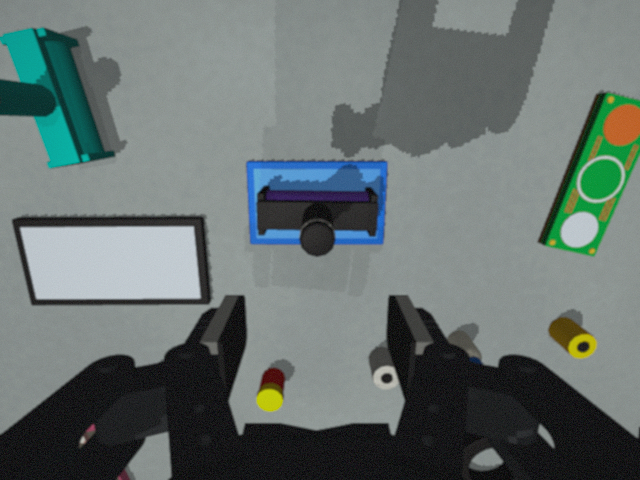

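The roller stands upright on the pad, with its handle at (317,238), centred and aligned. The plate is now fully visible, so I'll re-measure it from this view, then go above the board.

```bash
python3 - <<'E'
from meas import *
c=optics.calibration('wrist');im=cv2.imread('pics/e1.png')[...,::-1].copy();H,S,V=hsv(im)
q=np.zeros_like(V);q[205:310,5:215]=((V<80)&(S<90))[205:310,5:215];print('plate wrist',rectpts(q,c,.010))
c=optics.calibration('top');im=cv2.imread('pics/e2.png')[...,::-1].copy();H,S,V=hsv(im)
q=np.zeros_like(V);q[212:275,340:435]=(V<70)[212:275,340:435];print('plate top',rectpts(q,c,.010))
E
python3 -m inch '[[1,-0.1,0,0.4],[2,-0.2,0,0.8],[3,-0.3,0,1.2],[4,-0.4,0.3,1.6],[5,-0.5,0.6,2.06],[5.12,-0.52,0.89,2.06],[5.12,-0.52,0.89,2.06],[5.12,-0.52,0.89,2.06],[5.12,-0.52,0.89,2.06],[5.12,-0.52,0.89,2.06]]' 75 ; python3 - <<'E'
from meas import *
c,im=snap('wrist','f1');H,S,V=hsv(im);g=(H>40)&(H<80)&(S>80)
print('board',rectpts(g,c,.014))
for b in blobs((H<18)&(S>100)&(V>100),100): print('copper',b[:2],cast(c,*b[0],.0145).round(4))
E
python3 to.py .495,.231,.022,68.2
```

```text
plate wrist [ 496.9 -225.9  179.5   89.4   81.2]
plate top [ 501.2 -228.6  180.3   90.2   80.8]
t: 8.3
tcp_pos: [0.4945, 0.2303, 0.1996]
tcp_rot: [[0.374, 0.928, 0.001], [0.928, -0.374, 0.0], [0.001, 0.001, -1.0]]
force: [0.3, -0.0, 0.6]
width: 0.0749
board [495.8 230.4 140.1  50.6 -21.8]
copper (array([317.4, 158.5]), np.int32(1453)) [0.4511 0.2481 0.0145]
t 8.35 p [0.4945 0.2304 0.1997] yaw 68.1 w 0.0752 q6 -0.94 F [ 0.5 -1.1 -0.4]
.495,.231,.022,68.2 -> [ 0.01 -0.    3.55] spin -0.02
```

View pics/f1.png

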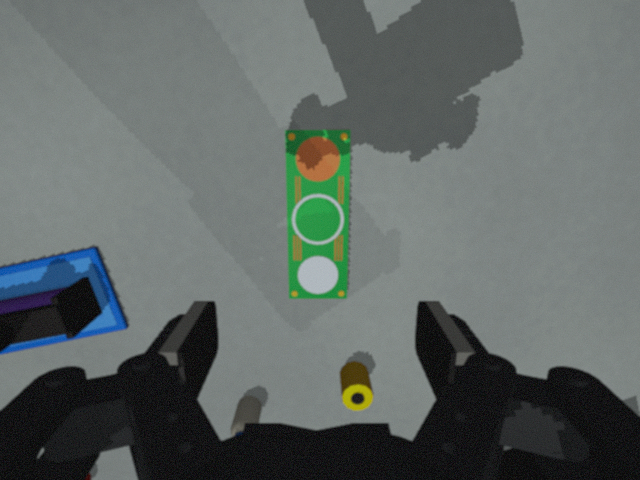

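```bash
python3 -m inch '[[0.01,-0.02,0.9,0],[0.01,-0.02,1.8,0],[0.01,-0.02,2.7,0],[0.01,-0.02,3.2,0],[0.01,-0.02,3.4,0],[0.01,-0.02,3.52,0],[0.01,-0.02,3.55,0],[0.01,-0.02,3.55,0],[0.01,-0.02,3.55,0]]' && python3 to.py .4955,.2305,.022,68.2
```

```text
t: 9.25
tcp_pos: [0.4944, 0.2325, 0.023]
tcp_rot: [[0.372, 0.928, 0.003], [0.928, -0.372, 0.001], [0.002, 0.003, -1.0]]
force: [0.5, 0.2, 0.5]
width: 0.0749
t 9.25 p [0.4944 0.2325 0.023 ] yaw 68.2 w 0.0749 q6 -0.94 F [0.5 0.2 0.5]
.4955,.2305,.022,68.2 -> [-0.03  0.03  0.02] spin -0.0
```

```bash
python3 -m inch '[[-0.03,0.03,0.02,0],[-0.03,0.03,0.02,0],[-0.03,0.03,0.02,0],[-0.03,0.03,0.02,0],[-0.03,0.03,0.02,0],[-0.03,0.03,0.02,0],[-0.03,0.03,0.02,0],[-0.03,0.03,-0.3,0],[-0.03,0.03,-1,0],[-0.03,0.03,-2,0],[-0.03,0.03,-3,0],[-0.03,0.03,-3,0]]' 35 && python3 -c "
from h import *
snap('wrist','g1')"; python3 to.py .5,-.2285,.17,-9.2
```

```text
t: 10.45
tcp_pos: [0.4984, 0.2315, 0.1795]
tcp_rot: [[0.372, 0.928, 0.015], [0.928, -0.372, 0.004], [0.009, 0.012, -1.0]]
force: [0.5, 0.5, 0.3]
width: 0.0483
t 10.5 p [0.4963 0.2309 0.1756] yaw 68.2 w 0.0483 q6 -0.94 F [ 0.1  0.2 -2.5]
.5,-.2285,.17,-9.2 -> [-8.5   3.48  0.09] spin 12.9
```

View pics/g1.png

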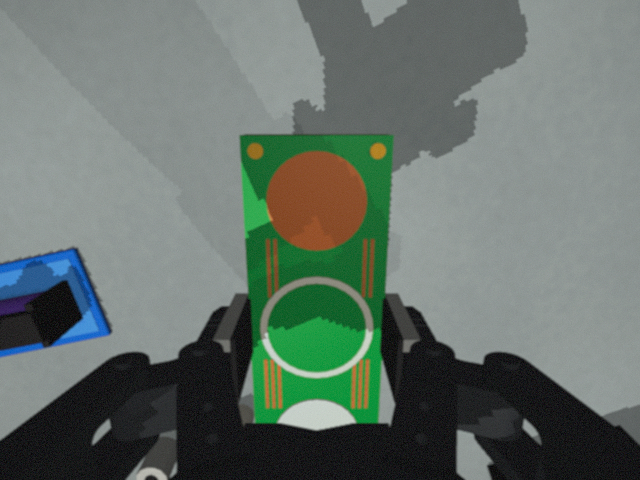

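The board is gripped at its middle: the ring at (317,328) sits between the pads. Carrying it high over the roller, turning on the way.

```bash
python3 -m inch '[[-0.7,0.3,-0.7,1.2],[-1.5,0.6,-0.7,2.4],[-2.3,0.95,-0.7,3.6],[-3.1,1.25,-0.7,4.8],[-3.9,1.6,-0.7,6],[-4.7,1.9,-0.7,7.2],[-5.5,2.25,-0.7,8.4],[-6.3,2.6,-0.7,9.6],[-7.1,2.9,-0.7,10.8],[-7.8,3.2,-0.7,12],[-8.5,3.48,-0.7,12.9],[-8.5,3.48,-0.7,12.9]]' ; python3 -m inch '[[0,0,0,0],[0,0,0,0],[0,0,0,0]]' >/dev/null;  python3 - <<'E'
from meas import *
c,im=snap('wrist','h1');c2,im2=snap('top','h2')
E
python3 to.py .5012,-.2286,.034,-9.2
```

```text
t: 11.7
tcp_pos: [0.4961, -0.2323, 0.2035]
tcp_rot: [[0.986, -0.166, -0.004], [-0.166, -0.986, 0.001], [-0.004, -0.0, -1.0]]
force: [0.1, 0.8, -1.5]
width: 0.0481
t 12.1 p [ 0.4975 -0.2278  0.206 ] yaw -9.1 w 0.0482 q6 -0.46 F [ 0.9  0.5 -1.7]
.5012,-.2286,.034,-9.2 -> [0.08 0.01 3.44] spin 0.01
```

View pics/h1.png

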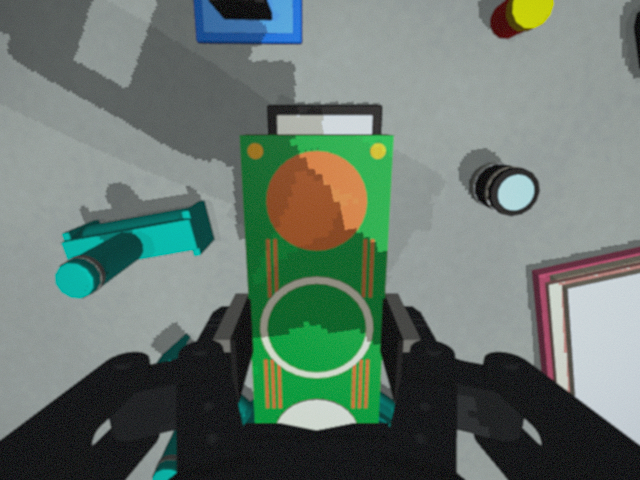

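The far rim of the plate, at (268–382, 105), is parallel to the board. I'll use it to check the plate centre.

```bash
python3 -c "
from h import *
c=optics.calibration('wrist')
a=cast(c,268,105,.01);b=cast(c,382,105,.01);print(a,b,np.linalg.norm(a-b),np.degrees(np.arctan2(*(b-a)[:2][::-1])))
m=(a+b)/2;print(m-.09*np.array([np.cos(np.radians(80.8)),np.sin(np.radians(80.8)),0]))"
```

```text
[ 0.47400743 -0.13675332  0.01      ] [ 0.56109987 -0.15067567  0.01      ] 0.08819821959394082 -9.08229156351004
[ 0.50316434 -0.23255676  0.01      ]
```

```bash
python3 -m inch '[[0.1,0.03,0.9,0],[0.1,0.03,1.8,0],[0.1,0.03,2.5,0],[0.1,0.03,3,0],[0.1,0.03,3.2,0],[0.1,0.03,3.3,0],[0.1,0.03,3.36,0],[0.1,0.03,3.36,0],[0.1,0.03,3.36,0]]' && python3 to.py .502,-.23,.032,-9.2
```

```text
t: 13.0
tcp_pos: [0.5031, -0.2319, 0.0398]
tcp_rot: [[0.987, -0.16, 0.002], [-0.16, -0.987, -0.002], [0.003, 0.001, -1.0]]
force: [-0.2, 0.4, -1.7]
width: 0.0481
t 13.0 p [ 0.5031 -0.2319  0.0398] yaw -9.2 w 0.0481 q6 -0.45 F [-0.2  0.4 -1.7]
.502,-.23,.032,-9.2 -> [-0.03 -0.03  0.16] spin -0.0
```

```bash
python3 -m inch '[[-0.02,-0.02,0.06,0],[-0.02,-0.02,0.1,0],[-0.02,-0.02,0.14,0],[-0.02,-0.02,0.16,0],[-0.02,-0.02,0.16,0]]' && python3 to.py .502,-.23,.032,-9.2
```

```text
t: 13.5
tcp_pos: [0.5014, -0.2301, 0.0316]
tcp_rot: [[0.987, -0.16, -0.001], [-0.16, -0.987, 0.001], [-0.001, -0.0, -1.0]]
force: [-3.7, 2.3, 6.7]
width: 0.0481
t 13.5 p [ 0.5014 -0.2301  0.0316] yaw -9.2 w 0.0481 q6 -0.45 F [-3.7  2.3  6.7]
.502,-.23,.032,-9.2 -> [ 0.01 -0.   -0.01] spin -0.0
```

Contact. Release and rise.

```bash
python3 -m inch '[[0,0,0,0],[0,0,0,0],[0,0,0,0],[0,0,0,0],[0,0,-0.3,0],[0,0,-1,0],[0,0,-2,0],[0,0,-3,0],[0,0,-4,0],[0,0,-4,0],[0,0,-4,0]]' 75 ; python3 - <<'E'
from meas import *
c,im=snap('wrist','i1');H,S,V=hsv(im)
g=(H>40)&(H<80)&(S>80)
print('board',rectpts(g,c,.024))
for b in blobs((H<18)&(S>100)&(V>100),300): print('copper',b[:2],cast(c,*b[0],.0245).round(4))
c,im=snap('top','i2');H,S,V=hsv(im)
def win(m,x0,x1,y0,y1):
    o=np.zeros_like(m);o[y0:y1,x0:x1]=m[y0:y1,x0:x1];return o
E
python3 to.py .6517,.2058,.15,-9.2
```

```text
t: 14.6
tcp_pos: [0.5022, -0.2306, 0.2334]
tcp_rot: [[0.987, -0.16, 0.004], [-0.16, -0.987, -0.003], [0.005, 0.002, -1.0]]
force: [0.7, -0.7, -0.1]
width: 0.075
board [ 501.  -232.3  139.    49.6   80.8]
copper (array([314. , 155.4]), np.int32(1246)) [ 0.5086 -0.1846  0.0245]
t 14.7 p [ 0.5006 -0.2296  0.2294] yaw -9.2 w 0.0747 q6 -0.45 F [-0.   0.5  0.4]
.6517,.2058,.15,-9.2 -> [ 1.59 -9.08  1.59] spin -0.0
```

View pics/i1.png

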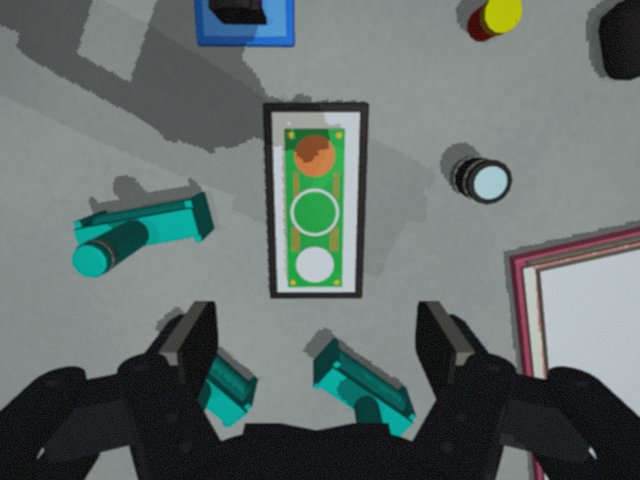

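View pics/i2.png

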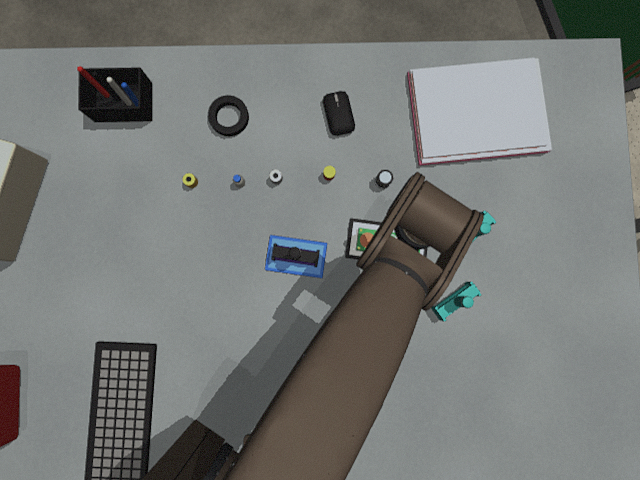

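The board lies flat on the plate with its copper end towards the pad. Checking its centring in the same view:

```bash
python3 - <<'E'
from meas import *
c=optics.calibration('wrist');im=cv2.imread('pics/i1.png')[...,::-1].copy();H,S,V=hsv(im)
q=np.zeros_like(V);q[98:302,258:374]=((V<80))[98:302,258:374];print('plate',rectpts(q,c,.010))
q=np.zeros_like(V);q[110:300,270:360]=((H>40)&(H<80)&(S>80))[110:300,270:360];print('board',rectpts(q,c,.024))
E
```

```text
plate [ 499.2 -227.5  176.    88.9   81. ]
board [ 498.3 -229.5  137.2   49.    80.8]
```

Relative to the plate the board is about 1–2 mm off centre, with the angle matching. Now the brass weight.

```bash
python3 -m inch '[[0.15,-0.9,0,0],[0.3,-1.8,0,0],[0.45,-2.7,0,0],[0.6,-3.6,0,0],[0.75,-4.5,0,0],[0.9,-5.4,0,0],[1.05,-6.3,0.2,0],[1.2,-7.2,0.5,0],[1.35,-8.1,0.9,0],[1.5,-8.8,1.3,0],[1.59,-9.08,1.59,0],[1.59,-9.08,1.59,0]]' 60 >/dev/null;python3 -m inch '[[0,0,0,0],[0,0,0,0],[0,0,0,0]]' ; python3 - <<'E'
from meas import *
c,im=snap('wrist','j1');H,S,V=hsv(im)
for b in blobs((H>20)&(H<34)&(S>110)&(V>150),60): print('yel',b[:2],cast(c,*b[0],.036).round(4))
print(proj(c,[.6517,.2058,.036]))
E
python3 to.py .6517,.2058,.022,-9.2
```

```text
t: 16.2
tcp_pos: [0.653, 0.2042, 0.152]
tcp_rot: [[0.987, -0.162, 0.001], [-0.162, -0.987, 0.0], [0.001, -0.0, -1.0]]
force: [-0.9, -0.6, -0.2]
width: 0.0602
yel (array([314. , 239.9]), np.int32(1056)) [0.6518 0.2052 0.036 ]
(np.float64(313.77317540779353), np.float64(239.06691700482727))
t 16.25 p [0.653  0.2043 0.1521] yaw -9.3 w 0.0602 q6 0.32 F [ 0.8 -0.2  0.6]
.6517,.2058,.022,-9.2 -> [-0.04 -0.02  2.6 ] spin -0.02
```

View pics/j1.png

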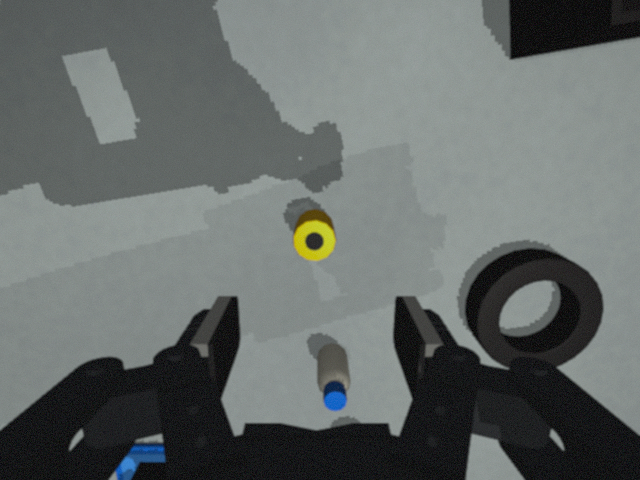

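The brass weight with its black dot is at (314,240), where predicted, and it matches within 1 mm. The bottle at (334,385) is clear. Descend, grip and lift.

```bash
python3 -m inch '[[-0.03,-0.02,0.8,0],[-0.03,-0.02,1.6,0],[-0.03,-0.02,2.2,0],[-0.03,-0.02,2.5,0],[-0.03,-0.02,2.6,0],[-0.03,-0.02,2.6,0],[-0.03,-0.02,2.6,0],[-0.03,-0.02,2.6,0]]' >/dev/null; python3 to.py .6517,.2055,.022,-9.2
```

```text
t 17.05 p [0.6529 0.2068 0.0233] yaw -9.2 w 0.0603 q6 0.32 F [-0.7 -0.4 -0.3]
.6517,.2055,.022,-9.2 -> [-0.02  0.03  0.03] spin -0.0
```

```bash
python3 -m inch '[[0,0,0,0],[0,0,0,0],[0,0,0,0],[0,0,0,0],[0,0,0,0],[0,0,0,0],[0,0,-0.3,0],[0,0,-1,0],[0,0,-2,0],[0,0,-3,0],[0,0,-3.5,0],[0,0,-3.5,0]]' 10; python3 to.py .5091,-.1827,.15,-9.2; python3 -c "
from h import *
snap('wrist','j2')"
```

```text
t: 18.25
tcp_pos: [0.6537, 0.207, 0.2023]
tcp_rot: [[0.987, -0.16, 0.01], [-0.16, -0.987, 0.002], [0.01, -0.003, -1.0]]
force: [0.3, -0.0, -1.4]
width: 0.0265
t 18.25 p [0.6537 0.207  0.2023] yaw -9.2 w 0.0265 q6 0.32 F [ 0.3 -0.  -1.4]
.5091,-.1827,.15,-9.2 -> [-1.62  8.16  1.01] spin -0.0
```

View pics/j2.png

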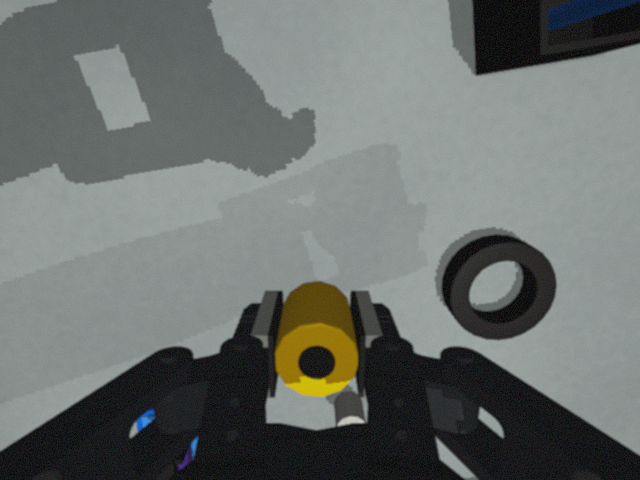

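```bash
python3 -m inch '[[-0.18,0.9,0,0],[-0.36,1.8,0,0],[-0.54,2.7,0,0],[-0.72,3.6,0,0],[-0.9,4.5,0,0],[-1.08,5.4,0,0],[-1.25,6.3,0.1,0],[-1.42,7.2,0.5,0],[-1.61,8.13,1,0],[-1.61,8.13,1.3,0],[-1.61,8.13,1.5,0],[-1.61,8.13,1.5,0]]' >/dev/null;python3 -m inch '[[0,0,0,0],[0,0,0,0]]' >/dev/null;  python3 -c "
from h import *
c,im=snap('wrist','k1');print(proj(c,[.5091,-.1827,.024]))"
python3 to.py .5091,-.1815,.049,-9.2
```

```text
(np.float64(319.36822014590905), np.float64(251.89002289916343))
t 19.75 p [ 0.5076 -0.1813  0.1218] yaw -9.1 w 0.0266 q6 -0.37 F [ 1.   0.4 -1.2]
.5091,-.1815,.049,-9.2 -> [ 0.03 -0.    1.46] spin 0.01
```

View pics/k1.png

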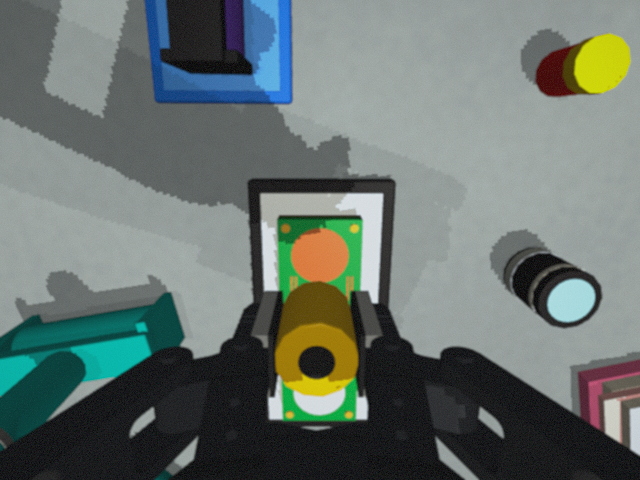

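The copper disc is at (319,255), against a prediction of (319,252). The difference is about 1 mm, so I'll lower.

```bash
python3 -m inch '[[0.02,0.02,0.6,0],[0.02,0.02,1.1,0],[0.02,0.02,1.3,0],[0.02,0.02,1.4,0],[0.02,0.02,1.44,0],[0.02,0.02,1.44,0],[0.02,0.02,1.44,0]]' >/dev/null;  python3 to.py .5091,-.1825,.0473,-9.2
```

```text
t 20.45 p [ 0.5083 -0.1834  0.0501] yaw -9.2 w 0.0266 q6 -0.37 F [ 0.4 -0.2 -2.3]
.5091,-.1825,.0473,-9.2 -> [ 0.01 -0.02  0.06] spin -0.0
```

```bash
python3 -m inch '[[0.01,-0.01,0.03,0],[0.01,-0.01,0.05,0],[0.01,-0.01,0.05,0],[0.01,-0.01,0.05,0]]' >/dev/null;  python3 to.py .5091,-.1825,.0473,-9.2
```

```text
t 20.85 p [ 0.5081 -0.1826  0.0464] yaw -9.2 w 0.0264 q6 -0.37 F [-0.2 -0.2 -0.6]
.5091,-.1825,.0473,-9.2 -> [ 0.02 -0.01 -0.02] spin -0.0
```

```bash
python3 -m inch '[[0,0,0.02,0],[0,0,0.02,0]]' >/dev/null;  python3 to.py
```

```text
t 21.05 p [ 0.5082 -0.1827  0.0458] yaw -9.2 w 0.0264 q6 -0.37 F [-1.7  1.4  2. ]
```

Contact. Release and rise, then go to the steel weight.

```bash
python3 -m inch '[[0,0,0,0],[0,0,0,0],[0,0,0,0],[0,0,-0.3,0],[0,0,-1,0],[0,0,-2,0],[0,0,-2.6,0],[0,0,-2.6,0]]' 55 >/dev/null; python3 -c "
from h import *
c,im=snap('wrist','k2')"; python3 to.py .6553,.0154,.15,-9.2
```

```text
t 21.9 p [ 0.5099 -0.1836  0.1797] yaw -9.2 w 0.055 q6 -0.37 F [ 0.8 -0.1  0.1]
.6553,.0154,.15,-9.2 -> [ 2.23 -4.4   0.6 ] spin -0.0
```

View pics/k2.png

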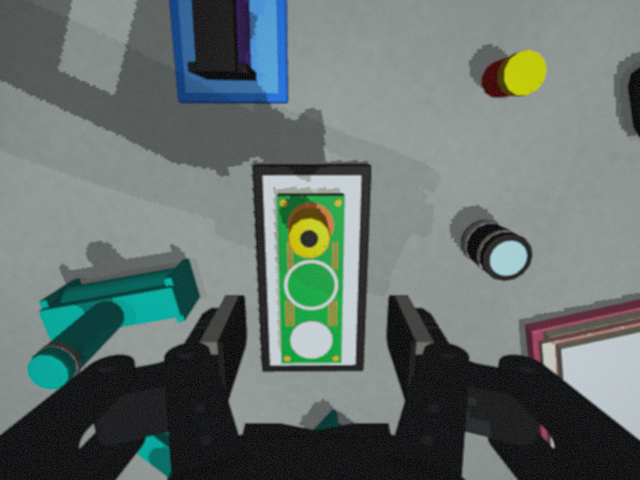

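Brass stands on the copper disc, with its top at (310,239). Next, steel.

```bash
python3 -m inch '[[0.4,-0.8,-0.1,0],[0.8,-1.6,-0.1,0],[1.2,-2.4,0,0],[1.6,-3.2,0.2,0],[2,-4,0.4,0],[2.23,-4.4,0.6,0],[2.23,-4.4,0.6,0],[2.23,-4.4,0.6,0],[2.23,-4.4,0.6,0]]' 50 >/dev/null; python3 - <<'E'
from meas import *
c,im=snap('wrist','l1');H,S,V=hsv(im)
for b in blobs(((V<60))[200:290,280:350],20): p=b[0]+[280,200];print('dot',p,b[1],cast(c,*p,.036).round(4))
print(proj(c,[.6553,.0154,.036]))
E
python3 to.py .6553,.0154,.022,-9.2
```

```text
dot [321.5 246. ] 196 [0.6555 0.0142 0.036 ]
(np.float64(320.86825154061734), np.float64(244.21350717529788))
t 22.85 p [0.6529 0.0156 0.1455] yaw -9.3 w 0.0502 q6 0.03 F [0.6 0.6 0.1]
.6553,.0154,.022,-9.2 -> [ 0.05 -0.    2.47] spin -0.02
```

View pics/l1.png

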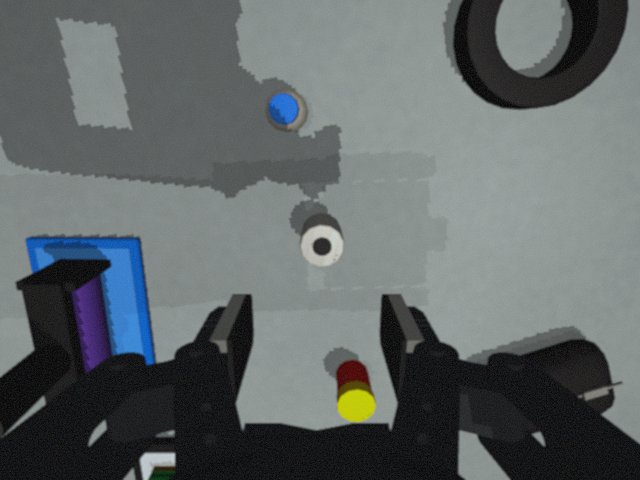

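The steel weight with its black dot is at (321,246), about 1 mm from the estimate. The bottle (286,108) and pot (355,395) are clear of the fingers.

```bash
python3 -m inch '[[0.04,0.01,0.8,0],[0.04,0.01,1.5,0],[0.04,0.01,2.1,0],[0.04,0.01,2.4,0],[0.04,0.01,2.47,0],[0.04,0.01,2.47,0],[0.04,0.01,2.47,0],[0.04,0.01,2.47,0]]' >/dev/null; python3 to.py .6554,.0148,.022,-9.2
```

```text
t 23.65 p [0.6567 0.0157 0.024 ] yaw -9.2 w 0.05 q6 0.03 F [1.  0.7 0.6]
.6554,.0148,.022,-9.2 -> [-0.02  0.02  0.04] spin -0.01
```

```bash
python3 -m inch '[[-0.02,0.02,0.02,0],[-0.02,0.02,0.02,0],[-0.02,0.02,0.02,0],[-0.02,0.02,0.02,0],[-0.02,0.02,0.02,0],[-0.02,0.02,0.02,0],[0,0,-0.3,0],[0,0,-1,0],[0,0,-2,0],[0,0,-3,0],[0,0,-3.5,0],[0,0,-3.5,0]]' 10 >/dev/null; python3 to.py .4937,-.2775,.13,-9.2
```

```text
t 24.85 p [0.658  0.0158 0.2035] yaw -9.2 w 0.0262 q6 0.03 F [ 0.3 -0.3 -2.5]
.4937,-.2775,.13,-9.2 -> [-2.32  6.32  1.44] spin -0.0
```

```bash
python3 -m inch '[[-0.3,0.8,0,0],[-0.6,1.6,0,0],[-0.95,2.5,0,0],[-1.3,3.4,0,0],[-1.6,4.3,0,0],[-1.95,5.2,0,0],[-2.2,6,0.2,0],[-2.32,6.32,0.6,0],[-2.32,6.32,1,0],[-2.32,6.32,1.2,0],[-2.32,6.32,1.2,0],[-2.32,6.32,1.2,0]]' >/dev/null; python3 -m inch '[[0,0,0,0]]' >/dev/null;  python3 -c "
from h import *
c,im=snap('wrist','m1');print(proj(c,[.4937,-.2775,.024]),proj(c,[.5082,-.1827,.060]))"
python3 to.py .4937,-.2775,.049,-9.2
```

```text
(np.float64(320.53578455013906), np.float64(241.56431127412876)) (np.float64(320.53841641319644), np.float64(70.20400957546468))
t 26.2 p [ 0.491  -0.2774  0.138 ] yaw -9.2 w 0.0263 q6 -0.53 F [-0.   0.1 -1.1]
.4937,-.2775,.049,-9.2 -> [ 0.05 -0.01  1.78] spin 0.0
```

View pics/m1.png

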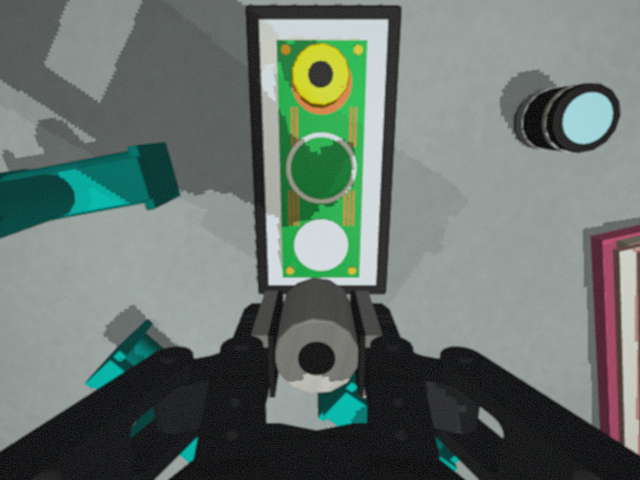

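The silver disc at (321,245) and the brass dot at (320,73) are each within about 3 px (1.3 mm) of prediction. Lowering.

```bash
python3 -m inch '[[0.04,0,0.7,0],[0.04,0,1.3,0],[0.04,0,1.6,0],[0.04,0,1.72,0],[0.04,0,1.78,0],[0.04,0,1.78,0],[0.04,0,1.78,0],[0.04,0,1.78,0]]' >/dev/null;  python3 to.py .4937,-.278,.0473,-9.2
```

```text
t 27.0 p [ 0.4928 -0.2783  0.0491] yaw -9.2 w 0.0266 q6 -0.53 F [-0.  -0.3 -1. ]
.4937,-.278,.0473,-9.2 -> [ 0.02 -0.01  0.04] spin -0.0
```

```bash
python3 -m inch '[[0.02,0,0.03,0],[0.02,0,0.05,0],[0.02,0,0.05,0]]' >/dev/null;  python3 to.py; python3 -m inch '[[0,0,0.02,0],[0,0,0.02,0]]' >/dev/null;  python3 to.py
```

```text
t 27.3 p [ 0.4935 -0.2782  0.0461] yaw -9.2 w 0.0264 q6 -0.53 F [-0.8  0.2  2.7]
t 27.5 p [ 0.4935 -0.2782  0.046 ] yaw -9.2 w 0.0264 q6 -0.53 F [-2.5  2.5  8.5]
```

```bash
python3 -m inch '[[0,0,0,0],[0,0,0,0],[0,0,0,0],[0,0,-0.3,0],[0,0,-1,0],[0,0,-2,0],[0,0,-2.6,0],[0,0,-2.6,0],[0,0,-2.6,0]]' 60 >/dev/null; python3 -c "
from h import *
c,im=snap('wrist','n1')
m=np.zeros((480,640),bool)
H,S,V=hsv(im)
m[:200]=0
q=(S<60)&(V>150);q[:, :420]=0;q[260:]=0
for b in blobs(q,200):print(b[:2],cast(c,*b[0],.044))"; python3 to.py .645,-.2255,.15,-9.2
```

```text
(array([502.7, 132. ]), np.int32(24065)) [ 0.62043713 -0.23107602  0.044     ]
(array([550.1,  41.6]), np.int32(280)) [ 0.64958503 -0.18340892  0.044     ]
(array([620.3, 245.5]), np.int32(1122)) [ 0.69813765 -0.3196162   0.044     ]
(array([584., 246.]), np.int32(389)) [ 0.67354831 -0.3159877   0.044     ]
t 28.45 p [ 0.4927 -0.2776  0.1742] yaw -9.2 w 0.0602 q6 -0.53 F [ 0.3 -0.3  0.2]
.645,-.2255,.15,-9.2 -> [ 2.84 -1.52  0.48] spin -0.0
```

View pics/n1.png

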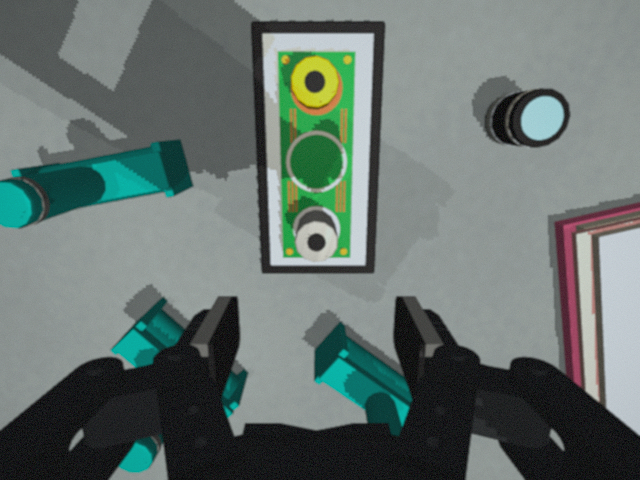

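Both weights stand on their discs, with dots at (315,82) and (316,242). I'll verify them numerically and move over to the loupe (lens at (544,118)).

```bash
python3 - <<'E'
from meas import *
c=optics.calibration('wrist');im=cv2.imread('pics/n1.png')[...,::-1].copy()
q=np.zeros((480,640),int);H,S,V=hsv(im);q[40:268,268:368]=((H>40)&(H<85)&(S>80))[40:268,268:368]
r=rectpts(q,c,.024);print(r)
a=np.radians(r[4]);ex=np.array([np.cos(a),np.sin(a)]);ey=np.array([-ex[1],ex[0]])
for n,p in(('brass',(315,82)),('steel',(316,242))):
    d=cast(c,*p,.06)[:2]*1000-r[:2];print(n,d@ex,d@ey)
print('lens',cast(c,544,118,.044))
E
python3 -m inch '[[0.7,-0.4,0,0],[1.4,-0.8,0,0],[2.1,-1.1,0.2,0],[2.84,-1.52,0.48,0],[2.84,-1.52,0.48,0],[2.84,-1.52,0.48,0],[2.84,-1.52,0.48,0],[2.84,-1.52,0.48,0]]' >/dev/null; python3 -c "
from h import *
c,im=snap('wrist','o1');H,S,V=hsv(im)
for b in blobs(((H>80)&(H<105)&(S>20)&(V>140))[180:300,250:390],200): p=b[0]+[250,180];print(p,b[1],cast(c,*p,.044))"; python3 to.py .645,-.2255,.028,-9.2
```

```text
[ 499.9 -230.9  137.6   49.4   80.8]
brass 47.3806674924974 0.5470214262860871
steel -47.26655080185182 -0.027254867955730212
lens [ 0.64387156 -0.2256415   0.044     ]
[316.1 245.8] 1377 [ 0.64433669 -0.22656113  0.044     ]
t 29.3 p [ 0.6447 -0.2264  0.1511] yaw -9.3 w 0.0597 q6 -0.32 F [-0.3  1.2 -0.3]
.645,-.2255,.028,-9.2 -> [ 0.   -0.02  2.46] spin -0.02
```

View pics/o1.png

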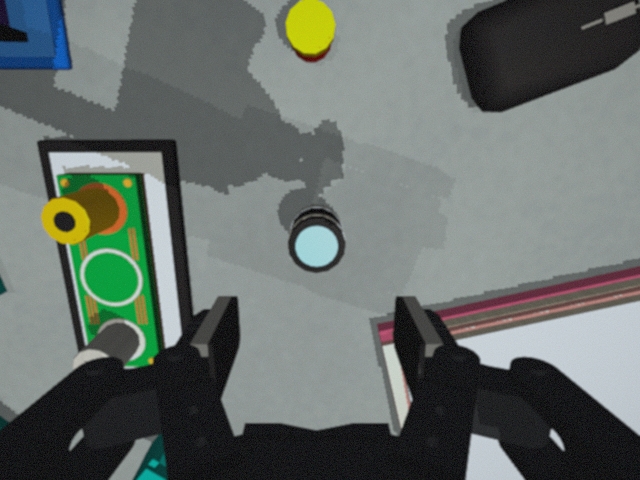

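The loupe lens is at (316,246), within 1 mm of target. The book corner at about (375,320) is clear of the finger paths. Descend and grip.

```bash
python3 -m inch '[[-0.01,-0.01,0.8,0],[-0.01,-0.01,1.5,0],[-0.01,-0.01,2.1,0],[-0.01,-0.01,2.4,0],[-0.01,-0.01,2.46,0],[-0.01,-0.01,2.46,0],[-0.01,-0.01,2.46,0],[-0.01,-0.01,2.46,0]]' >/dev/null; python3 to.py .6445,-.226,.028,-9.2
```

```text
t 30.1 p [ 0.6464 -0.2258  0.0297] yaw -9.2 w 0.06 q6 -0.32 F [ 0.  -0.6  0.1]
.6445,-.226,.028,-9.2 -> [-0.04  0.01  0.03] spin -0.0
```

```bash
python3 -m inch '[[-0.03,0,0.02,0],[-0.03,0,0.02,0],[-0.03,0,0.02,0],[-0.03,0,0.02,0],[-0.03,0,0.02,0],[-0.03,0,0.02,0],[0,0,-0.3,0],[0,0,-1,0],[0,0,-2,0],[0,0,-2.8,0],[0,0,-2.8,0],[0,0,-2.8,0]]' 20 >/dev/null; python3 to.py .501,-.2302,.13,-9.2
```

```text
t 31.3 p [ 0.6455 -0.2252  0.1692] yaw -9.2 w 0.0348 q6 -0.32 F [ 0.1 -0.  -0.8]
.501,-.2302,.13,-9.2 -> [-2.84  0.56  0.78] spin -0.0
```

```bash
python3 -m inch '[[-0.8,0.15,0,0],[-1.6,0.3,0,0],[-2.3,0.45,0,0],[-2.84,0.56,0,0],[-2.84,0.56,0.2,0],[-2.84,0.56,0.4,0],[-2.84,0.56,0.6,0],[-2.84,0.56,0.6,0],[-2.84,0.56,0.6,0]]' >/dev/null;  python3 -c "
from h import *
c,im=snap('wrist','p1');print(proj(c,[.5012,-.2302,.024]))"
python3 to.py .501,-.2304,.056,-9.2
```

```text
(np.float64(317.6605108892079), np.float64(243.55051167553256))
t 32.25 p [ 0.5009 -0.2299  0.1371] yaw -9.2 w 0.0345 q6 -0.45 F [ 0.5  1.  -0.5]
.501,-.2304,.056,-9.2 -> [0.   0.01 1.62] spin 0.0
```

View pics/p1.png

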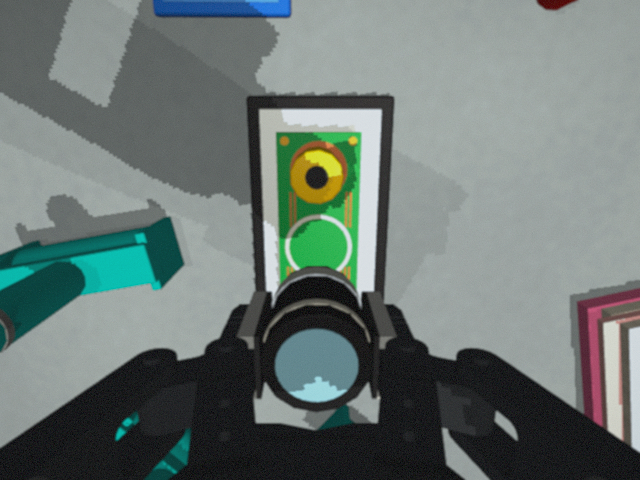

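The ring is centred at (318,247), with prediction (318,244). Lowering.

```bash
python3 -m inch '[[0,0.02,0.5,0],[0,0.02,1,0],[0,0.02,1.35,0],[0,0.02,1.5,0],[0,0.02,1.58,0],[0,0.02,1.62,0],[0,0.02,1.62,0],[0,0.02,1.62,0]]' >/dev/null;  python3 to.py .501,-.2308,.0525,-9.2
```

```text
t 33.05 p [ 0.5009 -0.2314  0.0573] yaw -9.2 w 0.035 q6 -0.46 F [-0.   0.3 -1.2]
.501,-.2308,.0525,-9.2 -> [ 0.   -0.01  0.1 ] spin -0.0
```

```bash
python3 -m inch '[[0,-0.01,0.04,0],[0,-0.01,0.07,0],[0,-0.01,0.08,0],[0,-0.01,0.08,0]]' >/dev/null;  python3 to.py
```

```text
t 33.45 p [ 0.5002 -0.2304  0.0522] yaw -9.2 w 0.0346 q6 -0.45 F [-0.5  0.1 -0.1]
```

```bash
python3 -m inch '[[0,0,0.02,0],[0,0,0.02,0]]' >/dev/null;  python3 to.py
```

```text
t 33.65 p [ 0.5004 -0.2305  0.0514] yaw -9.2 w 0.0349 q6 -0.45 F [-0.8 -0.1 -0.2]
```

```bash
python3 -m inch '[[0,0,0.02,0],[0,0,0.02,0],[0,0,0.02,0]]' >/dev/null;  python3 to.py
```

```text
t 33.95 p [ 0.5005 -0.2305  0.0514] yaw -9.2 w 0.0351 q6 -0.45 F [-1.9  1.2  5.7]
```

Contact. Release, rise and check.

```bash
python3 -m inch '[[0,0,0,0],[0,0,0,0],[0,0,0,0],[0,0,0,0],[0,0,-0.3,0],[0,0,-1,0],[0,0,-2,0],[0,0,-3,0],[0,0,-4,0],[0,0,-4,0],[0,0,-4,0]]' 62 >/dev/null; python3 -c "
from h import *
snap('wrist','q1')
snap('side','q2')
c=optics.calibration('wrist');print(proj(c,[.5005,-.2305,.068]))"; python3 to.py
```

```text
(np.float64(318.05729845461644), np.float64(218.56713200382845))
t 35.15 p [ 0.4996 -0.23    0.2494] yaw -9.2 w 0.0619 q6 -0.45 F [-0.2  0.2  0.8]
```

View pics/q1.png

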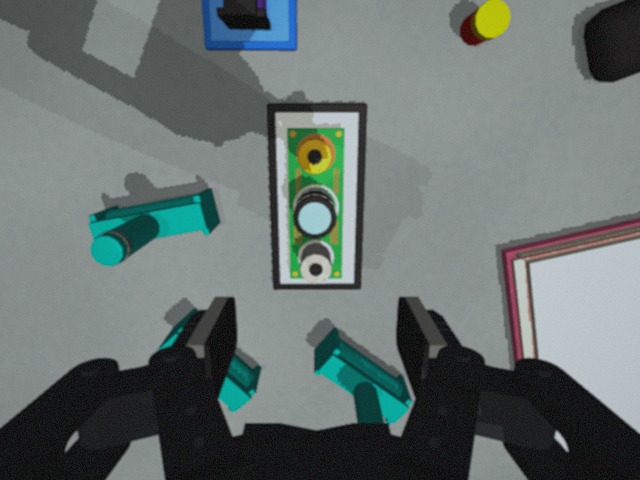

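View pics/q2.png

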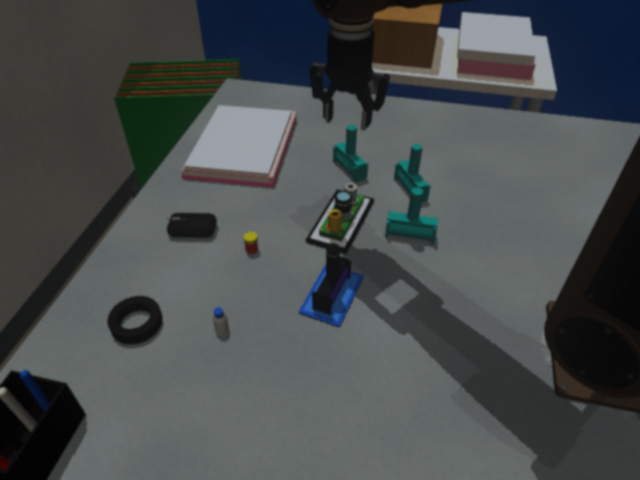

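Everything stands upright; the bottle (220,322) and pot (251,243) are where they were at the start in the side view. Final numbers:

```bash
python3 - <<'E'
from meas import *
c=optics.calibration('wrist');im=cv2.imread('pics/q1.png')[...,::-1].copy();H,S,V=hsv(im)
q=np.zeros((480,640),int);q[115:285,282:352]=((H>40)&(H<85)&(S>80))[115:285,282:352];r=rectpts(q,c,.024)
q=np.zeros((480,640),int);q[98:295,260:372]=(V<75)[98:295,260:372];print('board',r,'plate',rectpts(q,c,.01))
a=np.radians(r[4]);ex=np.array([np.cos(a),np.sin(a)]);ey=np.array([-ex[1],ex[0]])
for n,p,z in(('brass',(315,157),.06),('steel',(316,269),.06),('loupe',(315,217.5),.068)):
    d=cast(c,*p,z)[:2]*1000-r[:2];print(n,(d@ex).round(1),(d@ey).round(1))
c,im=snap('top','r1');H,S,V=hsv(im)
q=np.zeros((480,640),int);q[225:290,255:340]=((H>90)&(H<135)&(S>80))[225:290,255:340];print('pad',rectpts(q,c,.006))
q=np.zeros((480,640),int);q[230:275,265:328]=(V<60)[230:275,265:328];print('roller',rectpts(q,c,.054))
for n,m in(('cap',(H>100)&(H<125)&(S>120)),('lid',(H>20)&(H<34)&(S>120))):
    m=m.copy();m[200:]=0;m[:150]=0;print(n,[b[:2] for b in blobs(m,20)])
cv2.imwrite('pics/r2.png',cv2.resize(cv2.cvtColor(im,cv2.COLOR_RGB2BGR)[225:285,255:340],None,fx=8,fy=8))
E
```

```text
board [ 498.3 -229.2  137.    48.9   80.8] plate [ 499.2 -227.1  176.2   88.7   80.9]
brass 46.8 0.1
steel -46.9 -0.7
loupe -0.1 0.1
pad [477.7 -24.8 129.4  80.1  80.5]
roller [476.7 -24.9  97.8  34.5  79.6]
cap [(array([236.6, 178. ]), np.int32(44))]
lid [(array([329. , 171.9]), np.int32(113))]
```

View pics/r2.png

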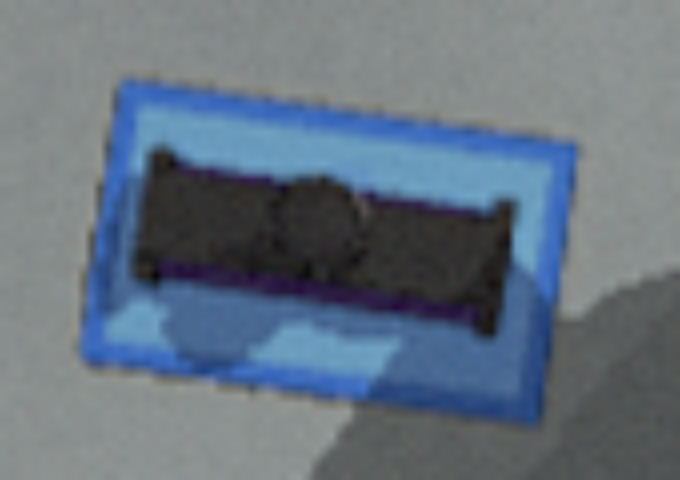

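The roller is centred on the pad within about 1 mm and 1°. Handing in.

```bash
python3 -c "
from rig import ctrl
print(ctrl.close_job())"
```

```text
the job is handed in; nothing more can be done
None
```

The job is done and handed in after about 35 s of robot time. The roller went from the light plate to its blue pad and the board onto the plate. Brass went on the copper disc, steel on the silver disc, and the loupe last on the white ring.

My last camera checks put everything inside its tolerance:

| Item | Measured | Allowed |
|---|---|---|
| Roller on pad | about 1 mm off centre, 1° off line | 15 mm, 0.2 rad |
| Board on plate | about 2 mm off centre, 0.1° off line | 12 mm, 0.15 rad |
| Brass along board x / y | +46.8 / +0.1 mm | +37 to +59 mm / ±11 mm |
| Steel along board x / y | -46.9 / -0.7 mm | -59 to -37 mm / ±11 mm |
| Loupe along board x / y | -0.1 / +0.1 mm | ±11 mm each |

The bottle cap and pot lid are at the same pixels in the top view as at the start, so neither was disturbed. All parts look upright, and the gripper was open and well clear at hand-in.

No check failed, but these disagreed:
- **Plate and board position:** the top and wrist cameras placed the plate centre up to 5 mm apart. I therefore judged the board's centring on the plate from a single wrist picture.
- **Pad position:** the two cameras differed by about 2 mm. I aimed between them.
- **Wrist scale:** in the last wrist picture the plate and board came out about 2% short, so the positions along the board may be off by about 1 mm.

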